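# Tip a flush glaze tile out of its tray and set it on the easel

### The arm

A 6-joint arm with a two-finger parallel gripper is mounted at the origin on a cart in front of the work surface, level with it; the furniture and walls round the work are solid. World frame = base frame: x ahead of the robot, y to its left, z up, the work surface at z = 0. Lengths are in m, angles in degrees, forces in N, time in s.
With the tool pointing down it reaches from about 0.4 to 0.825 m from the base axis. Payload 7 kg.
Tool frame: the origin (TCP) lies midway between the tips of the shut fingers; the grasp point (between the pads) lies 19 mm behind it (ctrl.hold_point_z is the distance from the TCP to the grasp point, in m); z points along the fingers, y is the line along which they close (so a half turn about z gives the same grasp; the last joint's range is limited). The gripper opens to 88 mm and grips with 3 to 60 N. Pads are 19 mm wide; open, the fingers measure 130 mm over their backs; the gripper's body (78 mm by 193 mm) begins 47 mm behind the grasp point.
Start: joints at [92.367, 20.546, 0.682, 0, -70.136, -16.507], TCP at [0.165, 0.655, 0.189] pointing down, gripper open.
Joint ranges: [-176.03, 176.03], [-82.01, 121.73], [-58.28, 71.71], [-173.87, 95.51], [-174.79, -0.11], [-173.66, 173.66]. Speed limits (degrees/s): [136.94, 136.94, 172.46, 180, 180, 180].

### API

Orientations are given as [roll, pitch, yaw] about the fixed x, y, z axes, in that order (R = Rz(yaw) Ry(pitch) Rx(roll)).
In Python, from plant import ctrl gives the robot as it stands.
- The arm moves only by the tool apply_moves, never from a script. Its argument "deltas" is a list of rows, each an object with "fingers": the finger opening in mm, from 0 to 87.6; "delta_pos": the shift along the tool's x, y, z in mm, a list of three; "angular": the turn, a rotation vector about the tool's x, y, z in degrees, a list of three. A call has 1 to 10 rows; each row is the pose to reach, as a shift and turn from the pose commanded when the call began, along the tool's axes at that moment; what a row does not reach only later rows make up. A row lasts 1/10 s, in which the tool goes at most 50 mm and 8.59 degrees, less where a joint would pass 70% of its speed; a pose out of reach is approached as far as the arm can. A call with a gripper value outside its range is refused whole. The fingers move at their own pace and stop on an object; the grip force is fixed at half the most. Time passes only in rows, so rows that repeat a pose let the fingers close. It gives the time, the measured TCP pose, the force, the opening and the grip force at its end, in the units of the state.
- ctrl.get_obs(): the state, without advancing time (a new reading comes with each control period).
- ctrl.snapshot(name): name is "scene" or "side" or "wrist"; returns the picture (384x512x3 uint8, red, green, blue); there is no depth.
- ctrl.camera_params(name): a dict with "fx", "fy", "cx", "cy" (pixels), "dist_coeffs" ([k1, k2, p1, p2, k3] as OpenCV has them; the pictures are not rectified), "cam_to_world" (4x4, takes a point from camera to world coordinates); the wrist camera has in their place "mount" (4x4, takes a point from camera to tool coordinates, whose origin is the TCP and whose axes are the flange's). Camera axes: x right, y up, looking along -z (the intrinsics and any distortion apply to the point x, -y, -z); pixel columns grow to the right and rows downward; lengths in m; the calibration is good to about 2 mm. A picture is of the moment at which its call begins: read the wrist's pose just before it. camera_params takes no time and is no camera call.
- ctrl.close_job(): hands the job in; it is judged then, once.
The state is a dict: "clock": time; "joint_pos": joint angles; "qvel": joint speeds; "tau": joint torques, N m; "tool_pos": TCP position; "orientation": TCP orientation; "force": force on the tool from outside, world axes, zero at the start; "moment": the same for the moment, N m; "opening": finger opening in m; "gripper_force": force on a finger pad.
Only numpy, scipy, OpenCV 4.12 (cv2) and the standard library are available. Lean on these libraries where they do the work, as an engineer would, in place of code of your own. Each camera call takes 0.05 s, during which the arm holds its last target. There are 200 camera calls.

### The job

The glaze test tile lies flush in the wooden tray. Press its bare clay foot end fully down so that the glazed end tips up, take hold of the raised tile and set it on the small sloping easel: foot end on the ledge, glazed face outward, back flat against the rest and centred on it. Lower it onto the easel before you let go, and leave the white pot, the clay ball between tray and easel, and the grey bowl where they stand.

Things in the scene. Friction and masses are not known exactly. Their poses are not given: they have to be found in the camera images.
- tile_mid (a point): Centre (half-way up) of the loose glaze test tile, 130 x 56 x 12 mm (x, y, z), 170 g. +x runs along it from the bare terracotta foot end (x = -65 mm) to the glazed end (+65 mm; blue, one white band); +z points out of the glazed face. It starts level with the tray's top, 2 mm clear of the recess at the sides and glazed end, 17 mm at the foot end. Grasp it across its width.
- tile_foot (a point): Point to press: on the tile's upper face, 15 mm from the foot end (50 mm from the tile's centre), marked with a dark brown disc of 18 mm. Axes as tile_mid.
- tray: Fixed wooden tray 185 x 104 x 48 mm high, origin on its underside below the tile's start place. +x as the tile's at the start. Its recess (149 x 60 mm, x = -82 to +67 mm) has walls 18 to 22 mm thick and a floor 6 mm up. Under the tile is the pivoted plate of joint rocker, 5 mm thick, with a lip 8 mm high behind the tile's foot end.
- rocker (a joint): Tilt of the plate under the tile, rad: 0 = tile flush, 0.436 (25 degrees) = stop, glazed end up. Pivot along the tray's y at x = -15, z = 30 mm of the tray. It takes about 4 N at tile_foot and stays by friction where it is left, carrying the tile. At the stop tile_foot is some 16 mm lower, and 15 mm from the glazed end the tile's underside is about 15 mm above the tray's top.
- easel_seat (a point): Where tile_mid belongs on the fixed wooden easel, with its axes along these. The rest slopes at 45 degrees, facing the robot: +x up the slope, +z square out of the rest, +y across. The rest is a board 36 mm wide, 150 mm long, its surface 6 mm behind this point; a ledge 84 mm wide crosses its foot at x = -65 mm, standing 18 mm out of the rest. Base 170 x 100 mm.
- white_pot: Small white plastic pot, about 70 mm wide and 40 mm high, origin at the centre of its underside. A bystander.
- clay_ball: Lump of grey-brown clay, 58 mm wide and 37 mm high, origin under its centre. It lies between tray and easel. A bystander.
- slip_bowl: Grey stoneware bowl, 124 mm wide and 50 mm high, origin under its centre. A bystander.
Not all that is in view belongs to the job. Leave any purple or yellow look-alike of the part that bears tile_mid alone.

How it is judged:
By the outcome, as a careful person would: the job done as asked, in the order asked, and still so for the second after the job is handed in, with the robot touching nothing.
It also fails if it takes over 59 s, if anything falls off the work surface, if the arm or the gripper's body presses on something with over 40 N, if the wrist force passes 120 N, or if a joint passes its speed limit or range.

## Working session

There is one attempt and no reset: what is moved stays moved. The work goes in short steps, Python scripts to look and compute and a tool call to move; the robot and the scene stay as the last step left them, time stands still between calls to the robot, and variables do not carry over. Pictures are saved under pics/ and viewed, at most 10 in all, crops included, and the job is handed in when it is done.

Besides the shell and the picture viewer there is one more tool, called after "Emit:" as name(argument=value, ...) on one line, values as JSON. apply_moves: Moves the arm, as the interface text tells. Its arguments: {"type":"object","properties":{"deltas":{"type":"array"}},"required":["deltas"]}

```bash
mkdir -p pics
python3 - <<'E'
from plant import ctrl
import cv2,numpy as np
o=ctrl.get_obs();print({k:np.round(v,3) for k,v in o.items()})
for n in ("scene","side","wrist"):
    im=ctrl.snapshot(n);cv2.imwrite(f"pics/{n}0.png",im[:,:,::-1]);p=ctrl.camera_params(n);print(n,{k:np.round(v,4).tolist() for k,v in p.items()})
a=[cv2.imread(f"pics/{n}0.png") for n in("scene","side")]
E
```

```text
{'clock': np.float64(0.0), 'joint_pos': array([ 9.2367e+01,  2.0593e+01,  6.3500e-01, -2.2000e-02, -7.0136e+01,
       -1.6507e+01]), 'qvel': array([-0.045, -0.067,  0.015, -0.005,  0.037,  0.035]), 'tau': array([ 2.0000e-03, -5.8272e+01,  2.9304e+01,  6.9970e+00,  7.0000e-03,
       -0.0000e+00]), 'tool_pos': array([0.165, 0.654, 0.189]), 'orientation': array([ 1.79904e+02, -6.00000e-03, -1.41480e+01]), 'force': array([1.031, 0.158, 0.521]), 'moment': array([-0.003, -0.049,  0.024]), 'gripper_force': np.float64(0.0), 'opening': np.float64(0.088)}
scene {'fx': 446.0718, 'fy': 446.0718, 'cx': 256.1936, 'cy': 197.4407, 'dist_coeffs': [-0.0788, 0.0, 0.0, 0.0, 0.0], 'cam_to_world': [[0.7644, 0.3507, -0.541, -0.3087], [-0.6442, 0.3832, -0.6619, -1.1932], [-0.0249, 0.8545, 0.5189, 0.8985], [0.0, 0.0, 0.0, 1.0]]}
side {'fx': 399.66, 'fy': 399.66, 'cx': 257.3203, 'cy': 186.5819, 'dist_coeffs': [-0.003, 0.0, 0.0, 0.0, 0.0], 'cam_to_world': [[0.9808, 0.1302, -0.1453, 0.3704], [-0.1951, 0.6507, -0.7339, -1.053], [-0.001, 0.7481, 0.6636, 0.8904], [0.0, 0.0, 0.0, 1.0]]}
wrist {'fx': 265.5655, 'fy': 265.5655, 'cx': 255.3706, 'cy': 187.4699, 'dist_coeffs': [-0.0542, 0.0, 0.0, 0.0, 0.0], 'mount': [[0.0005, 0.9629, 0.27, 0.073], [1.0, -0.0004, -0.0004, 0.0006], [-0.0002, 0.27, -0.9629, -0.1961], [0.0, 0.0, 0.0, 1.0]]}
```

View pics/scene0.png

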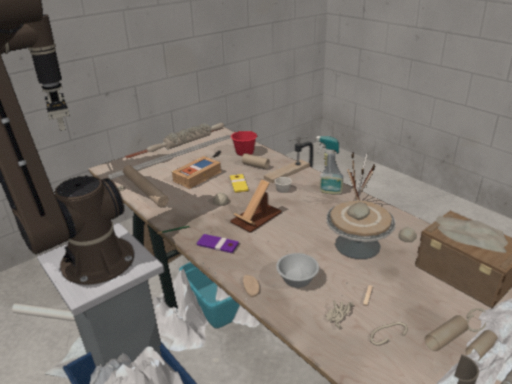

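View pics/side0.png

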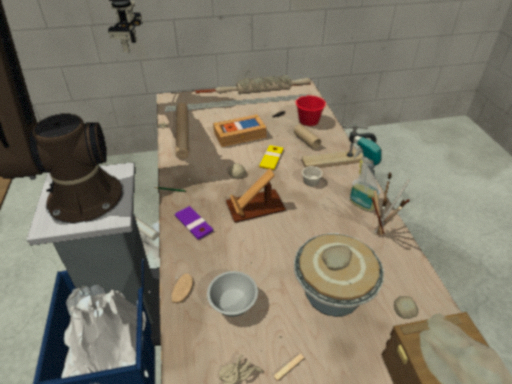

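View pics/wrist0.png

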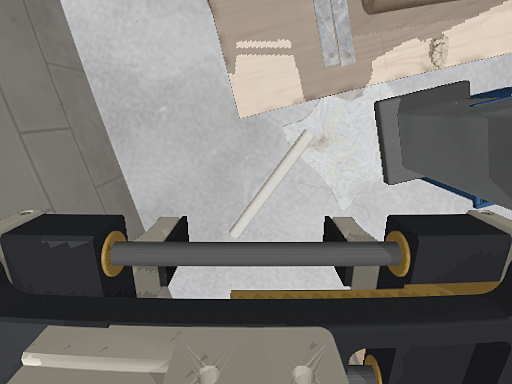

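Candidates for the tile: blue in the tray at scene (203,164) / side (240,127); yellow look-alike at scene (239,182); purple look-alike at scene (218,243). By the description (blue, with terracotta foot, in the tray) I choose the first and will check it in one crop.

```bash
cat > h.py <<'E'
from plant import ctrl
import cv2,numpy as np
from scipy.spatial.transform import Rotation as R
def pose():
    o=ctrl.get_obs();T=np.eye(4);T[:3,:3]=R.from_euler('xyz',o['orientation'],degrees=True).as_matrix();T[:3,3]=o['tool_pos'];return T
def cam(n,T=None):
    p=ctrl.camera_params(n)
    M=np.array(p['cam_to_world']) if n!='wrist' else T@np.array(p['mount'])
    K=np.array([[p['fx'],0,p['cx']],[0,p['fy'],p['cy']],[0,0,1]]);return K,np.array(p['dist_coeffs']),M
def rays(c,uv):
    K,d,M=c;q=cv2.undistortPoints(np.array(uv,float).reshape(-1,1,2),K,d)[:,0]
    return M[:3,3],np.c_[q[:,0],-q[:,1],-np.ones(len(q))]@M[:3,:3].T
def onz(c,uv,z):
    o,d=rays(c,uv);z=np.asarray(z,float)
    return o+d*((z-o[2])/d[:,2])[:,None]
def tri(c1,uv1,c2,uv2):
    out=[]
    for a,b in zip(uv1,uv2):
        o1,d1=rays(c1,[a]);o2,d2=rays(c2,[b])
        s=np.linalg.lstsq(np.c_[d1[0],-d2[0]],o2-o1,rcond=None)[0]
        out.append((o1+d1[0]*s[0]+o2+d2[0]*s[1])/2)
    return np.array(out)
def proj(c,P):
    K,d,M=c;q=(np.atleast_2d(P)-M[:3,3])@M[:3,:3];q[:,1:]*=-1
    return cv2.projectPoints(q,np.zeros(3),np.zeros(3),K,d)[0][:,0]
E
python3 - <<'E'
import cv2,numpy as np
a=cv2.imread('pics/side0.png');b=cv2.imread('pics/scene0.png')
f=lambda im,x,y:cv2.resize(im[y:y+120,x:x+100],None,fx=4,fy=4,interpolation=cv2.INTER_CUBIC)
cv2.imwrite('pics/crop0.png',np.hstack([f(a,200,105),f(b,170,140)]))
from h import *
print(onz(cam('side'),[[240,127],[238,172],[311,175],[233,295],[258,200]],[.048,.02,.02,.02,.03]).round(3))
print(onz(cam('scene'),[[203,166],[222,200],[284,185],[298,270],[258,210]],[.048,.02,.02,.02,.03]).round(3))
E
```

```text
[[ 0.557  0.228  0.048]
 [ 0.511 -0.004  0.02 ]
 [ 0.751 -0.068  0.02 ]
 [ 0.421 -0.481  0.02 ]
 [ 0.549 -0.164  0.03 ]]
[[ 0.577  0.237  0.048]
 [ 0.5    0.001  0.02 ]
 [ 0.75  -0.074  0.02 ]
 [ 0.43  -0.477  0.02 ]
 [ 0.546 -0.156  0.03 ]]
```

View pics/crop0.png

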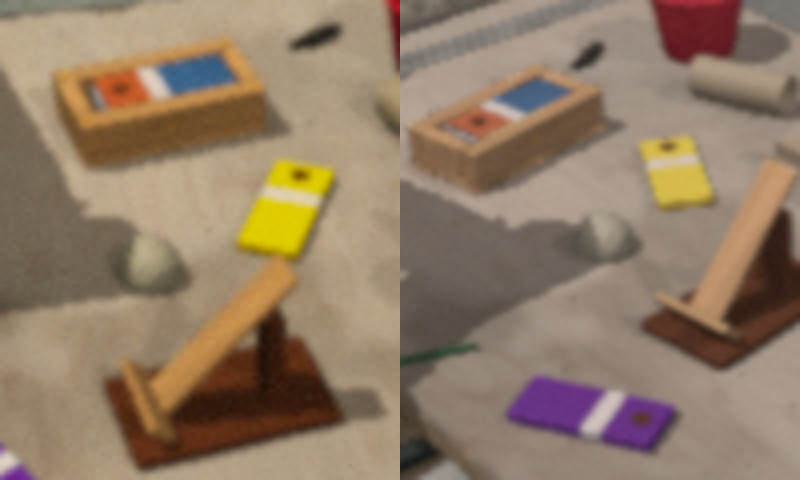

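The crop shows the blue tile with orange foot and dark disc in the tray (side disc ≈ (230,127), scene ≈ (190,170)), so the choice is right. The foot faces the robot, and the easel's ledge is also on the robot side.

Run:
```python
from h import *
cs,cc=cam('side'),cam('scene')
S=lambda L:[[200+x/4,105+y/4] for x,y in L]
C=lambda L:[[170+(x-400)/4,140+y/4] for x,y in L]
s=S([(121,90),(55,75),(230,40),(268,90),(278,258),(298,282),(122,360),(175,442)])
c=C([(480,121),(410,128),(538,68),(605,95),(775,160),(797,172),(657,296),(741,336)])
print(tri(cs,s,cc,c).round(3))
def masks(n,lo,hi,z):
    im=cv2.imread(f'pics/{n}0.png');h=cv2.cvtColor(im,cv2.COLOR_BGR2HSV);m=cv2.inRange(h,lo,hi)
    nn,l,st,ce=cv2.connectedComponentsWithStats(m)
    for i in range(1,nn):
        if 25<st[i,4]<600: print(n,st[i].tolist(),ce[i].round(1),onz(cam(n),[ce[i]],z).round(3))
for n in('scene','side'):
    masks(n,(100,110,60),(118,255,255),.048);masks(n,(0,140,120),(11,255,255),.048)
```

```text
[[ 0.521  0.25   0.04 ]
 [ 0.462  0.293  0.037]
 [ 0.644  0.324  0.035]
 [ 0.662  0.225  0.034]
 [ 0.588 -0.142  0.13 ]
 [ 0.6   -0.159  0.12 ]
 [ 0.468 -0.119  0.027]
 [ 0.496 -0.202  0.013]]
scene [160, 345, 34, 39, 316] [175.5 365.5] [[-0.039 -0.552  0.048]]
scene [64, 353, 31, 31, 553] [ 80.5 369.3] [[-0.215 -0.419  0.048]]
scene [183, 168, 13, 6, 43] [189.  170.1] [[0.513 0.246 0.048]]
side [241, 120, 16, 7, 80] [248.5 123. ] [[0.594 0.249 0.048]]
side [223, 123, 14, 9, 79] [229.9 126.9] [[0.519 0.236 0.048]]
```

```bash
cat >> h.py <<'E'
def tool(yaw,tilt,seq=None):
    # tool x along heading yaw (deg), tool z down, leaned forward by tilt
    return (R.from_euler('z',yaw,degrees=True)*R.from_euler('y',-tilt,degrees=True)*R.from_euler('x',180,degrees=True)).as_matrix()
def delta(p,Rm,T=None):
    T=pose() if T is None else T
    return (T[:3,:3].T@(np.array(p)-T[:3,3])*1000).round(1).tolist(), R.from_matrix(T[:3,:3].T@Rm).as_rotvec(degrees=True).round(2).tolist()
E
python3 - <<'E'
from h import *
print(delta((.49,.235,.2),tool(8,0)), tool(8,25).round(2).tolist())
E
```

```text
([417.8, 327.0, -10.8], [0.07, 0.01, -22.15]) [[0.9, 0.14, 0.42], [0.13, -0.99, 0.06], [0.42, 0.0, -0.91]]
```

Emit:
apply_moves(deltas=[{"fingers":0,"delta_pos":[418,327,-11],"angular":[0,0,-22]},{"fingers":0,"delta_pos":[418,327,-11],"angular":[0,0,-22]},{"fingers":0,"delta_pos":[418,327,-11],"angular":[0,0,-22]},{"fingers":0,"delta_pos":[418,327,-11],"angular":[0,0,-22]},{"fingers":0,"delta_pos":[418,327,-11],"angular":[0,0,-22]},{"fingers":0,"delta_pos":[418,327,-11],"angular":[0,0,-22]},{"fingers":0,"delta_pos":[418,327,-11],"angular":[0,0,-22]},{"fingers":0,"delta_pos":[418,327,-11],"angular":[0,0,-22]},{"fingers":0,"delta_pos":[418,327,-11],"angular":[0,0,-22]},{"fingers":0,"delta_pos":[418,327,-11],"angular":[0,0,-22]}])

```text
clock: 1.15
tool_pos: [0.4722, 0.2579, 0.2]
orientation: [-180.0, -0.0, 7.9]
force: [1.0, 1.7, -0.3]
opening: 0.013
gripper_force: 0.0
```

Emit:
apply_moves(deltas=[{"fingers":0,"delta_pos":[15,25,0],"angular":[0,0,0]},{"fingers":0,"delta_pos":[15,25,0],"angular":[0,0,0]},{"fingers":0,"delta_pos":[15,25,0],"angular":[0,0,0]},{"fingers":0,"delta_pos":[15,25,0],"angular":[0,0,0]}])

```text
clock: 1.55
tool_pos: [0.4894, 0.2374, 0.1997]
orientation: [-180.0, 0.0, 7.9]
force: [-0.3, -0.8, -0.9]
opening: 0.0004
gripper_force: 0.0
```

Run:
```python
from h import *
T=pose();np.save('T1.npy',T);print(T.round(3).tolist())
im=ctrl.snapshot('wrist');cv2.imwrite('pics/w1.png',im[:,:,::-1])
```

```text
[[0.991, 0.137, -0.0, 0.489], [0.137, -0.991, 0.0, 0.237], [-0.0, -0.0, -1.0, 0.2], [0.0, 0.0, 0.0, 1.0]]
```

View pics/w1.png

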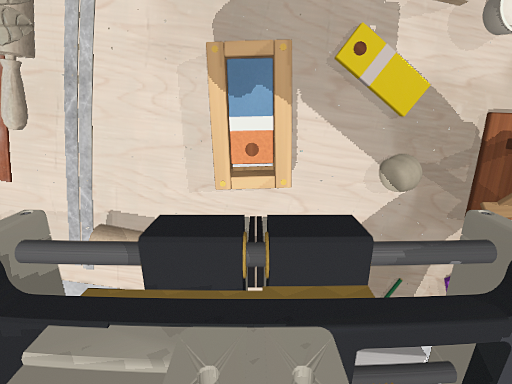

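The wrist view shows the tile in the tray with its brown disc at (252,149), the blue end at (250,58), and the clay ball at (400,172).

Run:
```python
from h import *
T=np.load('T1.npy');c=cam('wrist',T);im=cv2.imread('pics/w1.png');h=cv2.cvtColor(im,cv2.COLOR_BGR2HSV)
roi=np.zeros(im.shape[:2],np.uint8);roi[52:170,226:276]=255
bl=cv2.inRange(h,(98,90,40),(120,255,255))&roi;org=cv2.inRange(h,(3,150,120),(13,255,255))&roi
for nm,m in(('blue',bl),('org',org)):
    y,x=np.nonzero(m);print(nm,len(x),x.min(),x.max(),y.min(),y.max())
y,x=np.nonzero(bl|org);P=onz(c,np.c_[x,y],.048)[:,:2]*1000
r=cv2.minAreaRect(P.astype(np.float32));print('rect',r)
d=cv2.inRange(h,(0,0,20),(15,255,130))&roi;d[:138]=0;d[162:]=0;d[:,:242]=0;d[:,264:]=0
y,x=np.nonzero(d);print('disc',x.mean(),y.mean(),len(x),onz(c,[[x.mean(),y.mean()]],.048).round(4))
print('tray corners',onz(c,[[207,42],[291,40],[292,187],[216,189]],.048).round(4).tolist())
```

```text
blue 2569 227 272 58 115
org 357 230 272 131 163
rect ((561.1759033203125, 253.16983032226562), (128.8426055908203, 55.18702697753906), 8.765450477600098)
disc 246.14285714285714 149.57142857142858 7 [[0.5143 0.2523 0.048 ]]
tray corners [[0.6362, 0.3156, 0.048], [0.6522, 0.2162, 0.048], [0.4724, 0.1839, 0.048], [0.4553, 0.2861, 0.048]]
```

Run:
```python
from h import *
print(delta((.509,.2446,.085),tool(9.3,25)))
```

```text
([20.6, -4.2, 114.7], [0.3, 25.01, -1.36])
```

Emit:
apply_moves(deltas=[{"fingers":0,"delta_pos":[10,-2,40],"angular":[0,8,0]},{"fingers":0,"delta_pos":[20,-4,80],"angular":[0,16,-1]},{"fingers":0,"delta_pos":[20.6,-4.2,114.7],"angular":[0.3,25,-1.4]},{"fingers":0,"delta_pos":[20.6,-4.2,114.7],"angular":[0.3,25,-1.4]},{"fingers":0,"delta_pos":[20.6,-4.2,114.7],"angular":[0.3,25,-1.4]},{"fingers":0,"delta_pos":[20.6,-4.2,114.7],"angular":[0.3,25,-1.4]}])

```text
clock: 2.2
tool_pos: [0.5127, 0.2497, 0.0937]
orientation: [-180.0, -24.3, 9.4]
force: [17.1, -6.8, 3.6]
opening: 0.0005
gripper_force: 0.0
```

Run:
```python
from h import *
print(pose()[:3,3],ctrl.get_obs()['orientation'],delta((.509,.2446,.052),tool(9.3,25)),delta((.509,.2446,.030),tool(9.3,25)))
```

```text
[0.51273643 0.24972755 0.09371266] [-179.95325231  -24.2736161     9.36904569] ([-21.3, 4.5, 36.2], [-0.08, 0.73, 0.06]) ([-30.3, 4.5, 56.2], [-0.08, 0.73, 0.06])
```

Emit:
apply_moves(deltas=[{"fingers":0,"delta_pos":[-3,0,6],"angular":[0,0,0]},{"fingers":0,"delta_pos":[-6.3,0,13.6],"angular":[0,0,0]},{"fingers":0,"delta_pos":[-10.6,0,22.7],"angular":[0,0,0]},{"fingers":0,"delta_pos":[-12.7,0,27.2],"angular":[0,0,0]},{"fingers":0,"delta_pos":[-14.0,0,30],"angular":[0,0,0]},{"fingers":0,"delta_pos":[-15.2,0,32.6],"angular":[0,0,0]},{"fingers":0,"delta_pos":[-16.4,0,35.3],"angular":[0,0,0]},{"fingers":0,"delta_pos":[-17.7,0,38],"angular":[0,0,0]},{"fingers":0,"delta_pos":[-19,0,40.8],"angular":[0,0,0]}])

```text
clock: 3.1
tool_pos: [0.5216, 0.253, 0.0648]
orientation: [179.5, -22.4, 9.3]
force: [-0.3, -0.4, 1.0]
opening: 0.0001
gripper_force: 0.0
```

Run:
```python
from h import *
o=ctrl.get_obs();print({k:np.round(v,2).tolist() for k,v in o.items()}); print(delta((.509,.2446,.040),tool(9.3,25)))
```

```text
{'clock': 3.1, 'joint_pos': [43.6, 6.84, -58.22, 64.0, -14.34, -5.6], 'qvel': [-2.63, 2.7, 0.04, 5.3, 1.93, -3.34], 'tau': [0.28, -30.32, 20.24, 1.47, -0.19, 0.09], 'tool_pos': [0.52, 0.25, 0.06], 'orientation': [179.48, -22.44, 9.27], 'force': [-0.25, -0.35, 1.0], 'moment': [-0.17, 1.2, 0.01], 'gripper_force': 0.0, 'opening': 0.0}
([-22.2, 6.1, 17.7], [0.53, 2.56, -0.02])
```

J3 is at its limit with the forward lean, so I'll press with a vertical tool instead; the grasp across the width leaves the tilt free.

Emit:
apply_moves(deltas=[{"fingers":0,"delta_pos":[20,0,-46],"angular":[0,-8,0]},{"fingers":0,"delta_pos":[20,0,-46],"angular":[0,-16,0]},{"fingers":0,"delta_pos":[20,0,-46],"angular":[0,-25,0]},{"fingers":0,"delta_pos":[20,0,-46],"angular":[0,-25,0]},{"fingers":0,"delta_pos":[20,0,-46],"angular":[0,-25,0]},{"fingers":0,"delta_pos":[20,0,-46],"angular":[0,-25,0]},{"fingers":0,"delta_pos":[20,0,-46],"angular":[0,-25,0]}])

```text
clock: 3.8
tool_pos: [0.5249, 0.2546, 0.1145]
orientation: [179.6, 2.7, 9.0]
force: [-0.0, -1.0, -0.7]
opening: 0.0006
gripper_force: 0.0
```

Run:
```python
from h import *
o=ctrl.get_obs();print(o['joint_pos'].round(1),o['tool_pos'],o['orientation'].round(2),delta((.507,.2443,.09),tool(9.3,0)))
```

```text
[ 44.2  17.2 -14.1  -1.4 -61.2  55.5] [0.52491777 0.25462108 0.11451235] [179.59   2.67   8.96] ([-18.1, 7.2, 25.4], [0.4, 2.67, -0.33])
```

Emit:
apply_moves(deltas=[{"fingers":0,"delta_pos":[-18.1,7.2,25.4],"angular":[0.4,2.7,-0.3]},{"fingers":0,"delta_pos":[-19.6,7.2,57],"angular":[0.4,2.7,-0.3]},{"fingers":0,"delta_pos":[-19.6,7.2,57],"angular":[0.4,2.7,-0.3]},{"fingers":0,"delta_pos":[-19.6,7.2,57],"angular":[0.4,2.7,-0.3]}])

```text
clock: 4.2
tool_pos: [0.502, 0.2423, 0.0594]
orientation: [179.9, -0.1, 9.4]
force: [1.3, -0.3, 0.5]
opening: 0.0006
gripper_force: 0.0
```

Run:
```python
from h import *
o=ctrl.get_obs();print(o['joint_pos'].round(1),o['tool_pos'],o['orientation'].round(2),delta((.507,.2443,.036),tool(9.3,0)))
```

```text
[ 46.1  16.4 -24.2   0.3 -49.3  53.2] [0.50196151 0.24229503 0.05939144] [ 1.7986e+02 -1.4000e-01  9.4000e+00] ([5.2, -1.2, 23.4], [0.14, -0.14, 0.1])
```

Emit:
apply_moves(deltas=[{"fingers":0,"delta_pos":[5,-1,4],"angular":[0,0,0]},{"fingers":0,"delta_pos":[5,-1,7],"angular":[0,0,0]},{"fingers":0,"delta_pos":[5,-1,9.5],"angular":[0,0,0]},{"fingers":0,"delta_pos":[5,-1,12],"angular":[0,0,0]},{"fingers":0,"delta_pos":[5,-1,14],"angular":[0,0,0]},{"fingers":0,"delta_pos":[5,-1,16],"angular":[0,0,0]},{"fingers":0,"delta_pos":[5,-1,18],"angular":[0,0,0]},{"fingers":0,"delta_pos":[5,-1,19.5],"angular":[0,0,0]},{"fingers":0,"delta_pos":[5,-1,19.5],"angular":[0,0,0]}])

```text
clock: 5.1
tool_pos: [0.5064, 0.2441, 0.0392]
orientation: [179.9, -0.1, 9.4]
force: [0.6, 0.4, 0.2]
opening: 0.0004
gripper_force: 0.0
```

Emit:
apply_moves(deltas=[{"fingers":0,"delta_pos":[0,0,1.5],"angular":[0,0,0]},{"fingers":0,"delta_pos":[0,0,2.5],"angular":[0,0,0]},{"fingers":0,"delta_pos":[0,0,3.5],"angular":[0,0,0]}])

```text
clock: 5.4
tool_pos: [0.5066, 0.2443, 0.0359]
orientation: [179.9, -0.1, 9.4]
force: [-0.5, -0.6, 0.1]
opening: 0.0004
gripper_force: 0.0
```

Run:
```python
from h import *
T=pose();np.save('T2.npy',T);print(T[:3,3],ctrl.get_obs()['force'])
im=ctrl.snapshot('wrist');cv2.imwrite('pics/w2.png',cv2.resize(im[20:220,180:330,::-1],None,fx=3,fy=3))
```

```text
[0.50660504 0.24425004 0.0359038 ] [-0.54087555 -0.64799986  0.06028356]
```

View pics/w2.png

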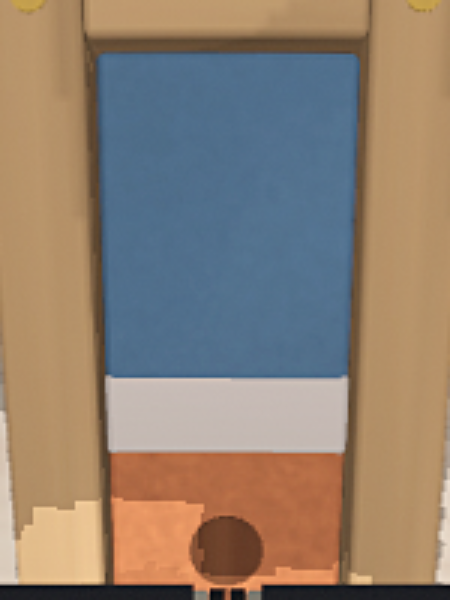

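Run:
```python
from h import *
c=cam('wrist',np.load('T2.npy'))
u=lambda L:[[180+x/3,20+y/3] for x,y in L]
for z in(.048,.04,.034): print(z,onz(c,u([(226,550)]),z).round(4))
# width by edges: disc row, band, top
for a,b in(((98,55),(358,55)),((107,377),(347,377)),((112,452),(343,452)),((112,580),(340,580))):
    P=rays(c,u([a,b]));  n=P[1]/np.linalg.norm(P[1],axis=1)[:,None]
    s=.056/np.linalg.norm(P[1][0]-P[1][1]); print((P[0]+P[1]*s).round(4).tolist())
```

```text
0.048 [[0.5156 0.2451 0.048 ]]
0.04 [[0.5129 0.2446 0.04  ]]
0.034 [[0.5109 0.2443 0.034 ]]
[[0.6206, 0.2904, 0.0442], [0.6298, 0.2352, 0.0443]]
[[0.5523, 0.2793, 0.0456], [0.5614, 0.2241, 0.0457]]
[[0.5342, 0.2762, 0.043], [0.5433, 0.2209, 0.0431]]
[[0.5037, 0.2715, 0.049], [0.5128, 0.2163, 0.0491]]
```

Run:
```python
from h import *
a=ctrl.snapshot('side');b=ctrl.snapshot('scene')
f=lambda im,x,y:cv2.resize(im[y:y+80,x:x+80,::-1],None,fx=5,fy=5,interpolation=cv2.INTER_CUBIC)
cv2.imwrite('pics/c2.png',np.hstack([f(a,195,80),f(b,155,115)]))
for n in('side','scene'): print(proj(cam(n),[pose()[:3,3],[.5118,.2451,.048]]))
```

```text
[[226.49669603 128.81370497]
 [227.65466059 125.86683512]]
[[188.13212694 173.34123689]
 [188.78423269 170.26469456]]
```

View pics/c2.png

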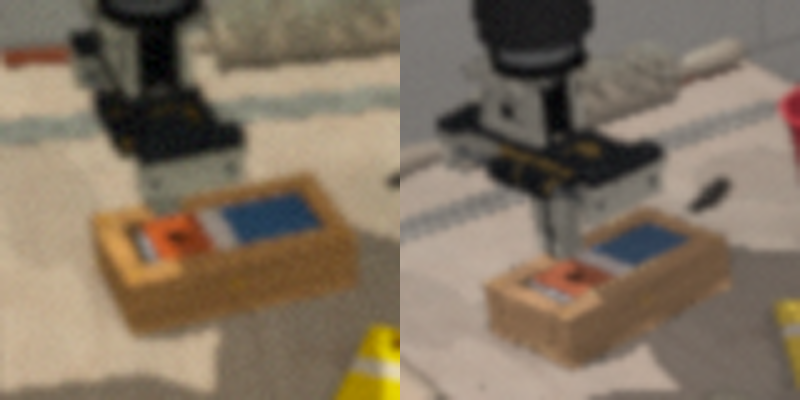

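Run:
```python
from h import *
s=lambda L:[[195+x/5,80+y/5] for x,y in L]
c=lambda L:[[155+(x-400)/5,115+y/5] for x,y in L]
# fingertip, disc, tray top near-left, near-right, far-right corners
A=s([(165,208),(182,238),(95,212),(130,290),(358,236)]);B=c([(565,257),(573,275),(487,284),(570,322),(730,236)])
print(tri(cam('side'),A,cam('scene'),B).round(4))
print(onz(cam('side'),A,.048).round(4)[:,:2].tolist(),onz(cam('scene'),B,.048).round(4)[:,:2].tolist())
```

```text
[[0.515  0.2535 0.0616]
 [0.527  0.2612 0.0331]
 [0.4646 0.2994 0.0363]
 [0.4776 0.1897 0.0374]
 [0.6586 0.2194 0.042 ]]
[[0.5174, 0.2748], [0.5241, 0.2304], [0.4633, 0.2798], [0.4763, 0.1693], [0.6562, 0.2067]] [[0.5284, 0.2771], [0.5156, 0.2448], [0.4544, 0.2802], [0.4698, 0.178], [0.6535, 0.2134]]
```

Emit:
apply_moves(deltas=[{"fingers":0,"delta_pos":[0,0,3],"angular":[0,0,0]},{"fingers":0,"delta_pos":[0,0,6],"angular":[0,0,0]},{"fingers":0,"delta_pos":[0,0,6],"angular":[0,0,0]}])

```text
clock: 5.85
tool_pos: [0.5063, 0.2439, 0.0294]
orientation: [179.9, -0.1, 9.4]
force: [-0.3, 0.7, -0.4]
opening: -0.0001
gripper_force: 0.0
```

Run:
```python
from h import *
o=ctrl.get_obs();print(ctrl.hold_point_z,{k:np.round(v,2).tolist() for k,v in o.items()})
T=pose();M=np.array(ctrl.camera_params('wrist')['mount']);print((T@M).round(3).tolist())
c=cam('wrist',T)
# where would TCP project in the wrist picture
print(proj(c,[T[:3,3],(T@[0,0,-.02,1])[:3]]))
```

```text
0.0188 {'clock': 5.85, 'joint_pos': [45.79, 18.96, -25.32, 0.18, -45.7, 53.44], 'qvel': [0.04, -0.23, 0.27, 0.15, -0.59, 0.03], 'tau': [0.03, -49.27, 22.52, 5.32, 0.2, -0.0], 'tool_pos': [0.51, 0.24, 0.03], 'orientation': [179.9, -0.09, 9.36], 'force': [-0.28, 0.74, -0.36], 'moment': [-0.05, -0.01, 0.03], 'gripper_force': 0.0, 'opening': -0.0}
[[0.163, 0.95, 0.265, 0.578], [-0.987, 0.156, 0.046, 0.256], [0.002, -0.269, 0.963, 0.226], [0.0, 0.0, 0.0, 1.0]]
[[254.50738611 209.2098034 ]
 [254.4370467  218.99098115]]
```

Emit:
apply_moves(deltas=[{"fingers":0,"delta_pos":[0,0,2.5],"angular":[0,0,0]},{"fingers":0,"delta_pos":[0,0,5],"angular":[0,0,0]},{"fingers":0,"delta_pos":[0,0,5],"angular":[0,0,0]}])

```text
clock: 6.15
tool_pos: [0.5064, 0.244, 0.0245]
orientation: [179.9, -0.1, 9.4]
force: [-0.5, 0.2, -0.0]
opening: 0.0001
gripper_force: 0.0
```

Run:
```python
from h import *
T=pose();np.save('T3.npy',T);print(T[:3,3],ctrl.get_obs()['force'])
w=ctrl.snapshot('wrist');a=ctrl.snapshot('side');b=ctrl.snapshot('scene')
f=lambda im,x,y:cv2.resize(im[y:y+60,x:x+60,::-1],(400,400),interpolation=cv2.INTER_CUBIC)
cv2.imwrite('pics/w3full.png',w[:,:,::-1])
cv2.imwrite('pics/c3.png',np.hstack([f(a,205,90),f(b,165,135)]))
```

```text
[0.50635421 0.24398172 0.02447173] [-0.48929994  0.21060099 -0.01524997]
```

View pics/c3.png

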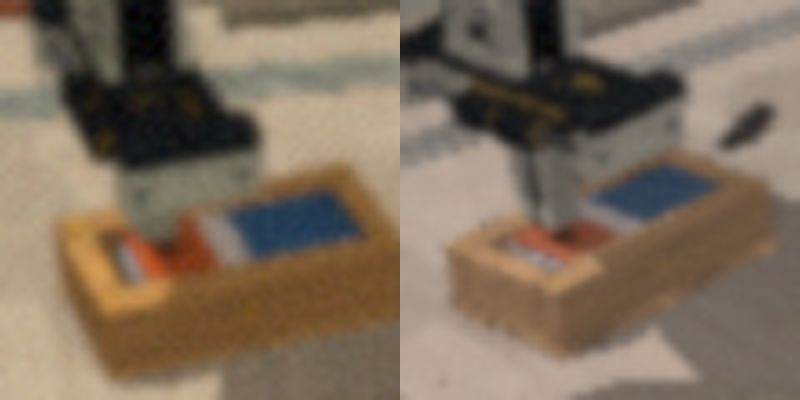

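Emit:
apply_moves(deltas=[{"fingers":0,"delta_pos":[0,0,2],"angular":[0,0,0]},{"fingers":0,"delta_pos":[0,0,4],"angular":[0,0,0]},{"fingers":0,"delta_pos":[0,0,5],"angular":[0,0,0]}])

```text
clock: 6.6
tool_pos: [0.5065, 0.2441, 0.0196]
orientation: [179.9, -0.1, 9.4]
force: [0.3, 0.2, -0.5]
opening: 0.0006
gripper_force: 0.0
```

Emit:
apply_moves(deltas=[{"fingers":0,"delta_pos":[0,0,2],"angular":[0,0,0]},{"fingers":0,"delta_pos":[0,0,4],"angular":[0,0,0]},{"fingers":0,"delta_pos":[0,0,5],"angular":[0,0,0]}])

```text
clock: 6.9
tool_pos: [0.5065, 0.2441, 0.0146]
orientation: [179.9, -0.1, 9.4]
force: [0.4, 1.0, -0.5]
opening: 0.0002
gripper_force: 0.0
```

```bash
cat >> h.py <<'E'
def blueprof(im,T):
    # blue glaze: width at far row and near row -> height of tile there, from the known 56 mm width
    h=cv2.cvtColor(im,cv2.COLOR_RGB2HSV);m=cv2.inRange(h,(98,80,30),(120,255,255))
    n,l,st,ce=cv2.connectedComponentsWithStats(m);k=1+np.argmax(st[1:,4]*(st[1:,1]+st[1:,3]<213));m=(l==k)
    ys=np.nonzero(m.any(1))[0];c=cam('wrist',T);out=[]
    for y in(ys[0]+4,ys[-1]-3):
        x=np.nonzero(m[y])[0];o,d=rays(c,[[x[0]-.5,y],[x[-1]+.5,y]]);s=.056/np.linalg.norm(d[0]-d[1]);out.append((o+d.mean(0)*s).round(4).tolist()+[int(y),int(x[0]),int(x[-1])])
    return out
E
python3 - <<'E'
from h import *
T=pose();print(blueprof(ctrl.snapshot('wrist'),T),T[:3,3],ctrl.get_obs()['force'])
for k in('1','3full'): print(blueprof(cv2.imread(f'pics/w{k}.png')[:,:,::-1].copy(),np.load(f'T{k[0]}.npy')))
E
```

```text
[[0.6228, 0.2626, 0.0472, 31, 206, 305], [0.5591, 0.2524, 0.0471, 146, 210, 300]] [0.50652145 0.24409274 0.01464699] [ 0.01022353 -0.03173551  0.63539665]
[[0.6208, 0.2621, 0.0473, 62, 227, 272], [0.561, 0.2528, 0.0463, 113, 229, 272]]
[[0.6226, 0.2625, 0.0471, 36, 209, 302], [0.559, 0.2526, 0.047, 144, 212, 297]]
```

Emit:
apply_moves(deltas=[{"fingers":0,"delta_pos":[0,0,2],"angular":[0,0,0]},{"fingers":0,"delta_pos":[0,0,4],"angular":[0,0,0]},{"fingers":0,"delta_pos":[0,0,4],"angular":[0,0,0]}])

```text
clock: 7.25
tool_pos: [0.5065, 0.2441, 0.0106]
orientation: [179.9, -0.1, 9.4]
force: [-0.5, -0.3, -0.2]
opening: 0.0003
gripper_force: 0.0
```

Emit:
apply_moves(deltas=[{"fingers":0,"delta_pos":[0,0,2],"angular":[0,0,0]},{"fingers":0,"delta_pos":[0,0,4],"angular":[0,0,0]},{"fingers":0,"delta_pos":[0,0,4],"angular":[0,0,0]}])

```text
clock: 7.55
tool_pos: [0.5056, 0.2438, 0.0067]
orientation: [179.9, -0.0, 9.4]
force: [-3.5, -0.2, 2.3]
opening: 0.0006
gripper_force: 1.6
```

Run:
```python
from h import *
T=pose();np.save('T4.npy',T);w=ctrl.snapshot('wrist');cv2.imwrite('pics/w4.png',w[:,:,::-1]);print(blueprof(w,T),T[:3,3],ctrl.get_obs()['force'])
```

```text
[[0.6219, 0.2624, 0.0533, 23, 201, 310], [0.5568, 0.2519, 0.0466, 150, 208, 302]] [0.50564372 0.24384173 0.00674381] [-2.64195858e+00  1.59744281e-03  1.50754659e+00]
```

View pics/w4.png

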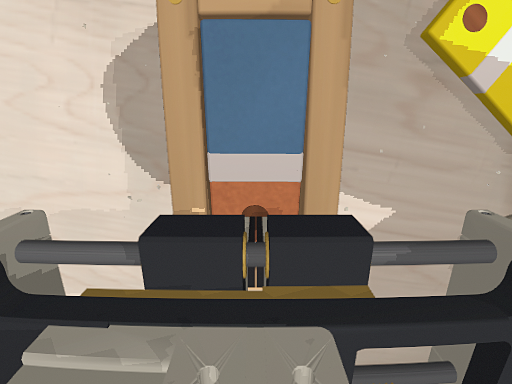

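The picture shows contact: disc at (255,212) at the fingertips and the glazed end beginning to rise. The real tips sit about 37 mm behind the reported TCP; I'll account for that.

Emit:
apply_moves(deltas=[{"fingers":0,"delta_pos":[0,0,2],"angular":[0,0,0]},{"fingers":0,"delta_pos":[0,0,4],"angular":[0,0,0]},{"fingers":0,"delta_pos":[0,0,5],"angular":[0,0,0]}])

```text
clock: 7.9
tool_pos: [0.5051, 0.2435, 0.0015]
orientation: [179.9, 0.0, 9.3]
force: [-8.1, 0.9, 6.3]
opening: 0.0006
gripper_force: 3.7
```

Run:
```python
from h import *
T=pose();w=ctrl.snapshot('wrist');cv2.imwrite('pics/w5.png',w[:,:,::-1]);print(blueprof(w,T),T[:3,3],ctrl.get_obs()['force'])
```

```text
[[0.6176, 0.2619, 0.0647, 20, 193, 316], [0.5543, 0.2518, 0.0484, 155, 205, 303]] [0.50505825 0.24348513 0.00151899] [-7.70013301  0.72133281  4.90886811]
```

Emit:
apply_moves(deltas=[{"fingers":0,"delta_pos":[-1,0,2],"angular":[0,0,0]},{"fingers":0,"delta_pos":[-2,0,4],"angular":[0,0,0]},{"fingers":0,"delta_pos":[-2,0,5],"angular":[0,0,0]}])

```text
clock: 8.25
tool_pos: [0.5041, 0.2434, -0.0033]
orientation: [179.9, -0.1, 9.4]
force: [-5.2, -1.6, 4.8]
opening: 0.001
gripper_force: 2.8
```

Run:
```python
from h import *
T=pose();w=ctrl.snapshot('wrist');cv2.imwrite('pics/w6.png',w[:,:,::-1]);print(blueprof(w,T),T[:3,3],ctrl.get_obs()['force'])
```

```text
[[0.6132, 0.2613, 0.0734, 18, 186, 323], [0.5514, 0.2512, 0.0488, 160, 204, 305]] [ 0.50410787  0.24343431 -0.00330839] [-4.90822477 -0.50848615  2.91890372]
```

Emit:
apply_moves(deltas=[{"fingers":0,"delta_pos":[-0.5,0,1.5],"angular":[0,0,0]},{"fingers":0,"delta_pos":[-1,0,3],"angular":[0,0,0]},{"fingers":0,"delta_pos":[-1,0,3.5],"angular":[0,0,0]},{"fingers":0,"delta_pos":[-1,0,3.5],"angular":[0,0,0]}])

```text
clock: 8.7
tool_pos: [0.5041, 0.2436, -0.0054]
orientation: [179.9, -0.2, 9.4]
force: [-6.7, -2.9, 14.9]
opening: 0.0005
gripper_force: 8.5
```

Run:
```python
from h import *
T=pose();w=ctrl.snapshot('wrist');cv2.imwrite('pics/w7.png',w[:,:,::-1]);print(blueprof(w,T),T[:3,3],ctrl.get_obs()['force'])
```

```text
[[0.6117, 0.2611, 0.0757, 18, 184, 326], [0.5507, 0.2512, 0.0498, 162, 203, 306]] [ 0.50407426  0.24356867 -0.00543932] [-7.62976361 -3.43313591 14.80166449]
```

Emit:
apply_moves(deltas=[{"fingers":0,"delta_pos":[0,0,1],"angular":[0,0,0]},{"fingers":0,"delta_pos":[0,0,1],"angular":[0,0,0]}])

```text
clock: 8.95
tool_pos: [0.5041, 0.2436, -0.0057]
orientation: [179.9, -0.2, 9.4]
force: [-10.0, -3.2, 21.5]
opening: 0.0007
gripper_force: 12.1
```

At the stop (slope ≈ 23–25° measured, force jumped to 21 N). Lifting off and preparing the grasp.

Emit:
apply_moves(deltas=[{"fingers":0,"delta_pos":[0,0,-20],"angular":[0,0,0]},{"fingers":10,"delta_pos":[0,0,-60],"angular":[0,0,0]},{"fingers":76,"delta_pos":[40,0,-85],"angular":[0,0,0]},{"fingers":76,"delta_pos":[80,0,-85],"angular":[0,-5,0]},{"fingers":76,"delta_pos":[85,0,-85],"angular":[0,-10,0]},{"fingers":76,"delta_pos":[85,0,-85],"angular":[0,-10,0]},{"fingers":76,"delta_pos":[85,0,-85],"angular":[0,-10,0]}])

```text
clock: 9.65
tool_pos: [0.5882, 0.2573, 0.076]
orientation: [179.9, 9.9, 9.3]
force: [-0.1, 0.7, -1.0]
opening: 0.0426
gripper_force: 0.0
```

```bash
cat >> h.py <<'E'
D=.039
def grasp_target(P,yaw,tilt,depth):
    Rm=tool(yaw,tilt);return np.array(P)+Rm[:,2]*(depth+D),Rm
E
python3 - <<'E'
from h import *
T=pose();w=ctrl.snapshot('wrist');cv2.imwrite('pics/w8.png',w[:,:,::-1]);print(T[:3,3],ctrl.get_obs()['orientation'],ctrl.get_obs()['joint_pos'].round(1))
p,Rm=grasp_target((.595,.2587,.066),9.3,-10,.012);print(p,delta(p,Rm),delta(p-Rm[:,2]*.03,Rm))
E
```

```text
[0.58824673 0.25726109 0.07597795] [179.89325262   9.84313346   9.31102167] [ 37.9  28.6  -0.7  -4.9 -69.5  63.5]
[0.58626035 0.25726883 0.0157748 ] ([9.3, -0.3, 60.2], [0.11, -0.16, 0.01]) ([9.3, -0.3, 30.2], [0.11, -0.16, 0.01])
```

Emit:
apply_moves(deltas=[{"fingers":76,"delta_pos":[9,0,10],"angular":[0,0,0]},{"fingers":76,"delta_pos":[9,0,10],"angular":[0,0,0]},{"fingers":76,"delta_pos":[9,0,10],"angular":[0,0,0]},{"fingers":76,"delta_pos":[9,0,25],"angular":[0,0,0]},{"fingers":76,"delta_pos":[9,0,40],"angular":[0,0,0]},{"fingers":76,"delta_pos":[9,0,52],"angular":[0,0,0]},{"fingers":76,"delta_pos":[9,0,52],"angular":[0,0,0]}])

```text
clock: 10.4
tool_pos: [0.5853, 0.2566, 0.0222]
orientation: [179.8, 10.1, 9.3]
force: [-0.8, 0.6, -0.2]
opening: 0.0764
gripper_force: 0.0
```

Run:
```python
from h import *
T=pose();w=ctrl.snapshot('wrist');cv2.imwrite('pics/w9.png',w[:,:,::-1]);o=ctrl.get_obs();print(T[:3,3],o['orientation'],o['force'],o['opening'])
p,Rm=grasp_target((.595,.2587,.066),9.3,-10,.012);print(delta(p,Rm))
h=cv2.cvtColor(w,cv2.COLOR_RGB2HSV);m=cv2.inRange(h,(98,80,30),(120,255,255))
for y in range(150,300,15):
    x=np.nonzero(m[y,100:420])[0]; print(y,(x.min()+100,x.max()+100) if len(x) else None)
```

```text
[0.58534885 0.25656446 0.02220225] [179.84843898  10.0067694    9.34857243] [0.96262908 0.13972709 0.73327078] 0.07642243324217865
([1.3, -0.4, 7.5], [0.16, 0.01, 0.05])
150 None
165 None
180 None
195 None
210 (np.int64(207), np.int64(302))
225 (np.int64(206), np.int64(303))
240 (np.int64(122), np.int64(299))
255 None
270 (np.int64(220), np.int64(288))
285 None
```

View pics/w9.png

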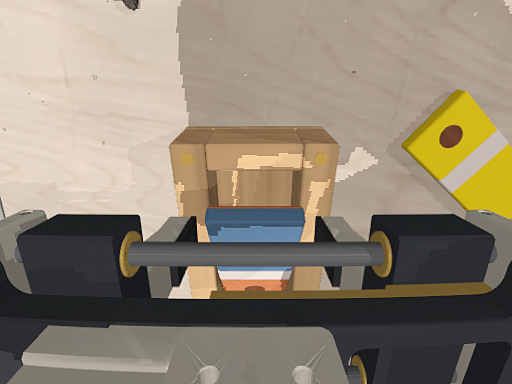

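The picture shows the raised tile (cols 207–302 at row 210) centred between the open pads (inner edges ≈ 185 and 328). Lowering the last millimetres and closing.

Emit:
apply_moves(deltas=[{"fingers":76,"delta_pos":[1,0,3.5],"angular":[0,0,0]},{"fingers":76,"delta_pos":[1,0,7],"angular":[0,0,0]},{"fingers":76,"delta_pos":[1,0,7],"angular":[0,0,0]},{"fingers":50,"delta_pos":[1,0,7],"angular":[0,0,0]},{"fingers":50,"delta_pos":[1,0,7],"angular":[0,0,0]},{"fingers":50,"delta_pos":[1,0,7],"angular":[0,0,0]},{"fingers":50,"delta_pos":[1,0,7],"angular":[0,0,0]},{"fingers":50,"delta_pos":[1,0,7],"angular":[0,0,0]}])

```text
clock: 11.25
tool_pos: [0.5872, 0.2575, 0.018]
orientation: [179.9, 9.8, 9.4]
force: [-0.1, -0.5, 0.2]
opening: 0.0558
gripper_force: 30.0
```

Emit:
apply_moves(deltas=[{"fingers":50,"delta_pos":[-2,0,-10],"angular":[0,0,0]},{"fingers":50,"delta_pos":[-5.3,0,-30],"angular":[0,0,0]},{"fingers":50,"delta_pos":[-14,0,-79],"angular":[0,0,0]},{"fingers":50,"delta_pos":[-23,0,-128],"angular":[0,0,0]},{"fingers":50,"delta_pos":[-28,0,-158],"angular":[0,0,0]},{"fingers":50,"delta_pos":[-32,0,-177],"angular":[0,0,0]},{"fingers":50,"delta_pos":[-32,0,-177],"angular":[0,0,0]}])

```text
clock: 11.95
tool_pos: [0.5874, 0.2582, 0.2021]
orientation: [-179.9, 9.5, 9.4]
force: [1.3, 0.5, -1.8]
opening: 0.0555
gripper_force: 30.0
```

Run:
```python
from h import *
# grasp relation from the pose at gripping
G=np.eye(4);G[:3,:3]=R.from_euler('xyz',[179.9,9.8,9.4],degrees=True).as_matrix();G[:3,3]=[.5872,.2575,.018]
Ti=np.eye(4);Ti[:3,:3]=(R.from_euler('z',9.3,degrees=True)*R.from_euler('y',-25,degrees=True)).as_matrix();Ti[:3,3]=[.5548,.2521,.0472]
X=np.linalg.inv(G)@Ti;np.save('X.npy',X);print(X.round(3).tolist())
o=ctrl.get_obs();print(o['tool_pos'],o['opening'],o['force'],delta((.43,-.16,.2),tool(9.3,-10)))
T=pose();w=ctrl.snapshot('wrist');cv2.imwrite('pics/w10.png',w[:,:,::-1])
h=cv2.cvtColor(w,cv2.COLOR_RGB2HSV);m=cv2.inRange(h,(98,80,30),(120,255,255));y,x=np.nonzero(m[200:240,200:310]);print('blue top row',y.min()+200,'cols',x.min()+200,x.max()+200)
w0=cv2.imread('pics/w9.png');m=cv2.inRange(cv2.cvtColor(w0,cv2.COLOR_BGR2HSV),(98,80,30),(120,255,255));y,x=np.nonzero(m[200:240,200:310]);print('before',y.min()+200,x.min()+200,x.max()+200)
# predicted row of tile's glazed upper edge if not slipped
c=cam('wrist',T);P=T@X@np.array([[.065,-.028,.006,1],[.065,.028,.006,1],[.065,0,-.006,1]]).T;print(proj(c,P[:3].T))
```

```text
[[0.821, 0.002, -0.571, -0.037], [0.003, -1.0, 0.001, 0.0], [-0.571, -0.002, -0.821, -0.023], [0.0, 0.0, 0.0, 1.0]]
[0.58737738 0.25820856 0.20205633] 0.05553960271208281 [ 1.32641542  0.50506213 -1.79902331] ([-220.1, 387.0, 38.5], [-0.05, -0.49, 0.09])
blue top row 215 cols 204 306
before 208 205 304
[[306.74632443 229.2503128 ]
 [202.49995217 229.16083117]
 [254.66575133 210.79700372]]
```

Run:
```python
from h import *
for k in('9','10'):
    im=cv2.imread(f'pics/w{k}.png'); print(k,[im[y,245:260].mean(0).astype(int).tolist() for y in range(204,244,2)])
    h=cv2.cvtColor(im,cv2.COLOR_BGR2HSV);m=cv2.inRange(h,(98,80,30),(120,255,255))
    print([(y,int(np.nonzero(m[y,195:320])[0].min()+195),int(np.nonzero(m[y,195:320])[0].max()+195)) for y in range(216,240,2)])
    print([im[y,245:260].mean(0).astype(int).tolist() for y in range(262,294,2)])
```

```text
9 [[99, 138, 173], [48, 73, 119], [79, 82, 106], [110, 86, 60], [110, 87, 63], [111, 87, 63], [112, 88, 64], [113, 89, 64], [118, 93, 68], [127, 101, 74], [106, 84, 60], [154, 124, 91], [171, 138, 102], [167, 135, 100], [166, 135, 100], [166, 135, 100], [168, 136, 101], [167, 135, 99], [171, 139, 102], [70, 62, 56]]
[(216, 206, 303), (218, 205, 303), (220, 205, 304), (222, 205, 304), (224, 206, 303), (226, 206, 302), (228, 207, 302), (230, 208, 301), (232, 208, 301), (234, 209, 300), (236, 209, 300), (238, 210, 299)]
[[96, 95, 95], [88, 88, 89], [121, 103, 88], [175, 141, 103], [174, 145, 116], [219, 228, 243], [217, 224, 236], [219, 226, 237], [233, 236, 241], [80, 135, 224], [95, 143, 224], [96, 145, 226], [66, 101, 168], [54, 84, 138], [51, 87, 128], [44, 90, 110]]
10 [[79, 99, 120], [93, 131, 165], [77, 108, 139], [70, 100, 128], [61, 89, 118], [54, 89, 168], [110, 85, 58], [109, 85, 62], [109, 86, 63], [110, 87, 63], [112, 87, 64], [112, 88, 64], [121, 96, 70], [116, 92, 66], [107, 85, 61], [109, 85, 62], [108, 84, 61], [108, 85, 61], [110, 86, 62], [58, 54, 51]]
[(216, 207, 304), (218, 206, 304), (220, 205, 305), (222, 205, 306), (224, 205, 306), (226, 205, 306), (228, 204, 306), (230, 205, 306), (232, 205, 305), (234, 206, 305), (236, 207, 304), (238, 207, 304)]
[[95, 94, 94], [88, 87, 88], [120, 102, 88], [174, 141, 103], [170, 138, 102], [171, 139, 103], [170, 138, 102], [164, 126, 83], [217, 226, 241], [212, 219, 231], [213, 219, 231], [235, 238, 241], [82, 135, 222], [95, 142, 224], [74, 121, 188], [43, 88, 107]]
```

Run:
```python
from h import *
from scipy.optimize import least_squares
c1=cam('wrist',np.load('T1.npy'));im=cv2.imread('pics/w1.png')
print([(y,im[y,245:258].mean(0).astype(int).tolist()) for y in (114,115,116,117,129,130,131,132)])
P=onz(c1,[[251,115.5],[251,130.5]],.048);hd=np.array([np.cos(np.radians(9.3)),np.sin(np.radians(9.3))])
b=(P[:,:2]-[.5612,.2532])@hd;print('band',b)
T9=np.eye(4);T9[:3,:3]=R.from_euler('xyz',[179.848,10.007,9.349],degrees=True).as_matrix();T9[:3,3]=[.58535,.25656,.0222]
Ti=np.eye(4);Ti[:3,:3]=(R.from_euler('z',9.3,degrees=True)*R.from_euler('y',-25,degrees=True)).as_matrix();Ti[:3,3]=[.5548,.2521,.0472]
pts=np.array([[.065,0,-.006,1],[.065,0,.006,1],[b[0],0,.006,1],[b[1],0,.006,1]]).T
print('w9 pred',proj(cam('wrist',T9),(Ti@pts)[:3].T)[:,1],'seen 208.5 224 271.5 279.5')
I=np.eye(4)
def fit(X0,rows):
    def X(p):
        Y=X0.copy();Y[:3,:3]=X0[:3,:3]@R.from_euler('y',p[0],degrees=True).as_matrix();Y[:3,3]+=[p[1],0,p[2]];return Y
    s=least_squares(lambda p:np.r_[proj(cam('wrist',I),(X(p)@pts)[:3].T)[:,1]-rows,p[0]*.05],[0,0,0],x_scale=[1,.001,.001]);return X(s.x),s.x,s.fun
a,p,f=fit(np.linalg.inv(T9)@Ti,[208.5,224,271.5,279.5]);print('w9',p,f)
X0=np.load('X.npy');a,p,f=fit(X0,[214.5,230,277.5,285.5]);print('w10',p,f);np.save('X10.npy',a)
```

```text
[(114, [186, 152, 112]), (115, [182, 144, 100]), (116, [207, 199, 192]), (117, [232, 239, 239]), (129, [245, 248, 238]), (130, [174, 193, 231]), (131, [96, 145, 230]), (132, [93, 146, 230])]
band [-0.00349505 -0.02223383]
w9 pred [204.46109031 222.31178838 270.74849259 279.70743262] seen 208.5 224 271.5 279.5
w9 [ 1.87663047 -0.00925598  0.01393805] [-0.08960345  0.17776708 -0.55814618  0.46558336  0.09383152]
w10 [ 2.77470161 -0.01115103  0.0162383 ] [-0.09546142  0.18802352 -0.57924226  0.48160475  0.13873508]
```

Emit:
apply_moves(deltas=[{"fingers":50,"delta_pos":[-25,43,4],"angular":[0,0,0]},{"fingers":50,"delta_pos":[-49,86,9],"angular":[0,0,0]},{"fingers":50,"delta_pos":[-73,129,13],"angular":[0,0,0]},{"fingers":50,"delta_pos":[-98,172,17],"angular":[0,0,0]},{"fingers":50,"delta_pos":[-122,215,21],"angular":[0,0,0]},{"fingers":50,"delta_pos":[-146,258,26],"angular":[0,0,0]},{"fingers":50,"delta_pos":[-171,301,30],"angular":[0,0,0]},{"fingers":50,"delta_pos":[-195,344,34],"angular":[0,0,0]},{"fingers":50,"delta_pos":[-220,387,38],"angular":[0,0,0]},{"fingers":50,"delta_pos":[-220,387,38],"angular":[0,0,0]}])

```text
clock: 13.0
tool_pos: [0.425, -0.1643, 0.1974]
orientation: [179.9, 10.0, 9.1]
force: [1.8, 0.3, -1.5]
opening: 0.0557
gripper_force: 30.0
```

Emit:
apply_moves(deltas=[{"fingers":50,"delta_pos":[0,0,0],"angular":[0,0,0]},{"fingers":50,"delta_pos":[0,0,0],"angular":[0,0,0]},{"fingers":50,"delta_pos":[0,0,0],"angular":[0,0,0]}])

```text
clock: 13.3
tool_pos: [0.4289, -0.1598, 0.198]
orientation: [179.9, 9.9, 9.4]
force: [0.6, 0.3, -1.2]
opening: 0.0555
gripper_force: 30.0
```

Run:
```python
from h import *
T=pose();np.save('T11.npy',T);w=ctrl.snapshot('wrist');cv2.imwrite('pics/w11.png',w[:,:,::-1])
o=ctrl.get_obs();print(o['tool_pos'],o['orientation'],o['opening'],o['joint_pos'].round(1))
print('pred',proj(cam('wrist',T),[[.482,-.16,.02],[.594,-.15,.125],[.468,-.119,.022],[.496,-.202,.022]]))
h=cv2.cvtColor(w,cv2.COLOR_RGB2HSV)[:216]
# coarse text map of the view: D dark brown base, L light wood, p table, . other
for y in range(0,216,9):
    s=''
    for x in range(100,512,6):
        H,S,V=h[y,x]; s+='D' if V<110 and S>110 and H<15 else 'L' if S>95 and V>130 and 8<H<20 else 'p' if H<25 and V>120 else 'd' if H<25 else '.'
    print(y,s)
```

```text
[ 0.42892756 -0.15978132  0.19805706] [179.93512437   9.90154076   9.44339174] 0.05530383618822178 [  5.1   5.8 -18.7   0.8 -75.3  94. ]
pred [[261.43903822 105.73674558]
 [276.40725353 -17.99948406]
 [228.91676636 111.52544512]
 [295.27218772 100.60356827]]
0 pppppppppppppppppppppDdDdDLLLpLLLDDDppppppppppppppppppppppppppppppp..
9 pppppppppppppppppppppDdDddLLLLLLLdDpppppppppppppppppppppppppppppppp..
18 pppppppppppppppppppppDdDdDLLLLLLDdDpppppppppppppppppppppppppppppppp..
27 pppppppppppppppppppppDDDDDLLLLLLDdDpppppppppppppppppppppppppppppppp..
36 pppppppppppppppppppppDDDDDLLLLLLDdDpppppppppppppppppppppppppppppppp..
45 pppppppppppppppppppppDDDddLLLLLLDdDppppppppppppppppppppppppppppppppp.
54 pppppppppppppppppppppddDddLLLLLddDDpppppppppppppppppppppppppppppppppp
63 pppppppppppppppppppppDdDdpLLLLLDdDppppppppppppppppppppppppppppppppppp
72 ppppppppdppppppppppppDdDdpLLLLLddDppppppppppppppppppppppppppppppppppp
81 pppdppddpppppppppppppDDDdpLLLLLDddppppppppppppppppppppppppppppppppppp
90 pppppppppppppppppppppDDDDLLLLLdDddppppppppppppppppppppppppppppppppppp
99 pppppppppppppppppppppdDDDLLLLLddddppp
[... 220 characters left out ...]
pppppppppppppppppppppppppppppppppp
135 ppppppppppppppppppppppppppppppppppppppppppppppppppppppppppppppppppppp
144 ppppppppppppppppppppppppppppppppppppppppppppppppppppppppppppppppppppp
153 ppppppppppppppppppppppppppppppppppppppppppppppppppppppppppppppppppppp
162 ppppppppppppppppppppppppppppppppppppppppppppppppppppppppppp.d.....p..
171 ppppppppppppppppppppppppppppppppp.ppppppppppppppppppppppp.d...pp..p..
180 ppppppppppppppppppppppppppppp.....pppppppppppppppppppppp.d..p.p.p....
189 pppppppppppppppppppppppp........Lp.pppppppppppppppppppppd....pp..pp..
198 ppppppppppp.ppppppppp........p.....ppppppppppppppppppppp..p..........
207 ppppppppppp.ppppppppp........pp...pppppppppppppppppppppp.p.pp..pp.p.p
```

Run:
```python
from h import *
im=cv2.imread('pics/w11.png');h=cv2.cvtColor(im,cv2.COLOR_BGR2HSV)
m=(h[...,1]>80)&(h[...,2]>115)&(h[...,0]>7)&(h[...,0]<21)
for y in list(range(0,100,12))+list(range(100,128,2)):
    x=np.nonzero(m[y,220:320])[0]+220; print(y,x.min() if len(x) else None,x.max() if len(x) else None,len(x))
print('col profiles (ledge)');
for xx in(240,262,290): print(xx,[im[y,xx-1:xx+2].mean(0).astype(int).tolist() for y in range(98,132,2)])
r=lambda y:[int(v) for v in im[y,218:312].mean(1)]
for y in(30,70,92,114,119): print(y,r(y))
```

```text
0 251 301 45
12 235 308 44
24 251 300 42
36 251 289 39
48 233 286 44
60 235 285 40
72 228 283 41
84 241 281 36
96 250 279 30
100 232 300 45
102 232 295 64
104 231 295 65
106 231 296 66
108 231 296 66
110 231 299 67
112 231 299 67
114 231 296 66
116 231 296 66
118 231 296 66
120 268 298 29
122 228 298 6
124 278 295 6
126 None None 0
col profiles (ledge)
240 [[38, 57, 98], [67, 95, 128], [102, 142, 178], [100, 138, 174], [101, 140, 175], [100, 139, 174], [98, 137, 173], [105, 145, 181], [101, 142, 177], [107, 149, 186], [76, 106, 136], [42, 64, 101], [44, 68, 112], [28, 49, 91], [113, 128, 140], [126, 140, 156], [117, 132, 146]]
262 [[80, 114, 145], [81, 115, 145], [81, 116, 145], [81, 115, 146], [104, 145, 180], [102, 143, 178], [99, 137, 172], [104, 145, 181], [103, 145, 180], [103, 145, 180], [86, 121, 153], [53, 77, 106], [35, 53, 89], [38, 60, 102], [128, 144, 157], [127, 143, 160], [126, 142, 158]]
290 [[46, 68, 113], [43, 67, 111], [78, 112, 148], [102, 142, 177], [101, 142, 178], [104, 147, 182], [101, 140, 174], [102, 144, 179], [108, 150, 185], [104, 144, 180], [106, 147, 183
[... 1602 characters left out ...]
3, 143, 143, 143, 144, 143, 143, 145, 145, 144, 145, 145, 146, 146, 146, 146, 146, 147, 146, 148, 145, 147, 147, 148, 147, 149, 148, 148, 147, 147, 149, 148, 148, 151, 144, 107, 69, 62, 120, 167, 159, 157, 156, 154, 155, 155, 156, 156, 156, 155, 155]
119 [124, 126, 126, 125, 126, 126, 125, 133, 87, 57, 68, 67, 65, 74, 74, 82, 82, 81, 79, 82, 82, 84, 93, 93, 94, 96, 96, 96, 95, 96, 106, 107, 109, 110, 111, 111, 103, 105, 105, 105, 104, 105, 106, 106, 106, 105, 108, 109, 107, 108, 109, 110, 109, 111, 111, 112, 111, 112, 113, 114, 115, 115, 116, 116, 118, 118, 119, 120, 121, 122, 122, 123, 125, 126, 126, 128, 131, 125, 92, 67, 81, 134, 164, 159, 158, 156, 157, 163, 166, 157, 156, 157, 155, 155]
```

Run:
```python
from h import *
from scipy.optimize import least_squares
c=cam('wrist',np.load('T11.npy'))
B=[(30,250.3,289.9),(70,249.7,283.1),(92,249.6,279.4)]
def S(p):
    T=np.eye(4);T[:3,:3]=(R.from_euler('z',p[3],degrees=True)*R.from_euler('y',-45,degrees=True)).as_matrix();T[:3,3]=p[:3];return T
def res(p):
    T=S(p);w=lambda q:(T@np.r_[q,1])[:3];r=[]
    a=proj(c,[w((-.065,.042,.012)),w((-.065,-.042,.012)),w((-.065,0,-.006))])
    r+=[a[0,0]-231,a[1,0]-295.7,a[0,1]-118,a[1,1]-120.5,a[2,1]-105.3]
    k=4
    for row,l,rr in B:
        for y,u in((.018,l),(-.018,rr)):
            q=proj(c,[w((p[k],y,-.006))])[0];r+=[q[0]-u,q[1]-row];k+=1
    return r
s=least_squares(res,[.53,-.155,.07,10]+[.05,.05,0,0,-.04,-.04],x_scale=[.01,.01,.01,5]+[.01]*6)
J=s.jac;cov=np.linalg.inv(J.T@J)*.5**2
print(s.x.round(4),np.sqrt(np.diag(cov))[:4].round(4),np.round(s.fun,2))
np.save('seat.npy',S(s.x))
X=np.load('X.npy');St=S(s.x)
def goal(ox,oz):
    Q=St.copy();Q[:3,3]+=St[:3,0]*ox+St[:3,2]*oz;return Q@np.linalg.inv(X)
for ox,oz in((.06,.06),(.015,.012),(0,0)):
    g=goal(ox,oz);print(g[:3,3].round(4),R.from_matrix(g[:3,:3]).as_euler('xyz',degrees=True).round(2),delta(g[:3,3],g[:3,:3]))
```

```text
[ 5.2260e-01 -1.5720e-01  7.1400e-02  7.5356e+00  4.8900e-02  5.0700e-02
 -9.0000e-04  1.0000e-03 -3.6900e-02 -3.5000e-02] [0.0006 0.0003 0.0028 0.2796] [-0.53  0.07 -0.61 -0.86  1.48 -0.05 -0.   -0.13 -0.02  0.21  0.    0.11
  0.02  0.12  0.    0.2   0.03]
[ 0.5631 -0.1517  0.1401] [179.87 -10.2    7.64] ([141.7, 14.0, 34.2], [-0.07, 20.1, 1.85])
[ 0.5652 -0.1515  0.0743] [179.87 -10.2    7.64] ([155.1, 14.0, 98.6], [-0.07, 20.1, 1.85])
[ 0.5631 -0.1517  0.0552] [179.87 -10.2    7.64] ([156.3, 13.9, 117.7], [-0.07, 20.1, 1.85])
```

Emit:
apply_moves(deltas=[{"fingers":50,"delta_pos":[40,4,5],"angular":[0,5,0.5]},{"fingers":50,"delta_pos":[80,8,15],"angular":[0,11,1]},{"fingers":50,"delta_pos":[115,11,25],"angular":[0,16,1.5]},{"fingers":50,"delta_pos":[141.7,14,34.2],"angular":[-0.1,20.1,1.9]},{"fingers":50,"delta_pos":[141.7,14,34.2],"angular":[-0.1,20.1,1.9]},{"fingers":50,"delta_pos":[141.7,14,34.2],"angular":[-0.1,20.1,1.9]},{"fingers":50,"delta_pos":[141.7,14,34.2],"angular":[-0.1,20.1,1.9]},{"fingers":50,"delta_pos":[141.7,14,34.2],"angular":[-0.1,20.1,1.9]}])

```text
clock: 14.15
tool_pos: [0.5631, -0.1526, 0.1413]
orientation: [179.8, -10.3, 7.5]
force: [0.1, 0.5, -2.5]
opening: 0.0558
gripper_force: 30.0
```

```bash
cat >> h.py <<'E'
def goal(ox,oz):
    St=np.load('seat.npy');Q=St.copy();Q[:3,3]+=St[:3,0]*ox+St[:3,2]*oz;return Q@np.linalg.inv(np.load('X.npy'))
E
cat > st.py <<'E'
from h import *
o=ctrl.get_obs();print(o['tool_pos'].round(4),o['orientation'].round(2),o['force'].round(1),o['joint_pos'].round(1))
St=np.load('seat.npy');Q=np.linalg.inv(St)@pose()@np.load('X.npy');print('tile in seat (mm,deg)',(Q[:3,3]*1000).round(1),R.from_matrix(Q[:3,:3]).as_rotvec(degrees=True).round(2))
for ox,oz in((.015,.012),(.004,.005),(0,0)):
    g=goal(ox,oz);print((ox,oz),delta(g[:3,3],g[:3,:3]))
print('f in seat axes',(St[:3,:3].T@o['force']).round(1))
E
python3 st.py
```

```text
[ 0.5631 -0.1526  0.1413] [179.81 -10.25   7.54] [ 0.1  0.5 -2.5] [  3.6   8.1 -23.5  -0.7 -48.2  94.3]
tile in seat (mm,deg) [60.8 -0.8 61. ] [-0.11 -0.05 -0.04]
(0.015, 0.012) ([-9.7, -1.1, 66.4], [0.07, -0.05, -0.09])
(0.004, 0.005) ([-14.8, -1.1, 78.4], [0.07, -0.05, -0.09])
(0, 0) ([-15.2, -1.1, 84.8], [0.07, -0.05, -0.09])
f in seat axes [-1.7  0.5 -1.9]
```

Emit:
apply_moves(deltas=[{"fingers":50,"delta_pos":[-3,-0.5,22],"angular":[0,0,0]},{"fingers":50,"delta_pos":[-6,-1,44],"angular":[0,0,0]},{"fingers":50,"delta_pos":[-9.7,-1.1,66],"angular":[0,0,0]},{"fingers":50,"delta_pos":[-9.7,-1.1,66],"angular":[0,0,0]},{"fingers":50,"delta_pos":[-9.7,-1.1,66],"angular":[0,0,0]},{"fingers":50,"delta_pos":[-9.7,-1.1,66],"angular":[0,0,0]}])

```text
clock: 14.75
tool_pos: [0.566, -0.1516, 0.0754]
orientation: [179.8, -10.4, 7.5]
force: [0.1, -0.2, -2.6]
opening: 0.0556
gripper_force: 30.0
```

```bash
python3 st.py
python3 - <<'E'
from h import *
T=pose();c=cam('wrist',T);w=ctrl.snapshot('wrist');cv2.imwrite('pics/w12.png',w[:,:,::-1])
St=np.load('seat.npy');X=np.load('X.npy')
pt=lambda M,q:proj(c,(M@np.array([list(a)+[1] for a in q]).T)[:3].T).round(1).tolist()
print('tile end back/top pred',pt(T@X,[(.065,.028,.006),(.065,-.028,.006),(.065,0,-.006)]))
print('board top end pred',pt(St,[(.085,.018,-.006),(.085,-.018,-.006),(.07,.018,-.006),(.07,-.018,-.006)]))
print('col',[(y,w[y,248:262].mean(0).astype(int).tolist()) for y in range(180,242,2)])
for y in(195,205,225,232): print(y,w[y,195:318].mean(1).astype(int).tolist())
E
```

```text
[ 0.566  -0.1516  0.0754] [179.8  -10.36   7.53] [ 0.1 -0.2 -2.6] [  3.7  12.4 -28.   -0.8 -39.2  94.3]
tile in seat (mm,deg) [16.2 -0.2 12.2] [-0.13 -0.16 -0.03]
(0.015, 0.012) ([-1.0, -0.3, 1.0], [0.09, -0.16, -0.1])
(0.004, 0.005) ([-6.0, -0.3, 13.0], [0.09, -0.16, -0.1])
(0, 0) ([-6.5, -0.4, 19.4], [0.09, -0.16, -0.1])
f in seat axes [-1.8 -0.2 -1.9]
tile end back/top pred [[202.6, 229.6], [306.7, 229.7], [254.7, 211.3]]
board top end pred [[223.4, 190.1], [285.1, 190.1], [225.6, 205.2], [282.9, 205.1]]
col [(180, [180, 145, 104]), (182, [183, 148, 106]), (184, [186, 150, 109]), (186, [196, 159, 116]), (188, [178, 143, 103]), (190, [162, 129, 91]), (192, [163, 129, 91]), (194, [162, 129, 93]), (196, [161, 128, 72]), (198, [160, 127, 68]), (200, [162, 128, 71]), (202, [161, 128, 93]), (204, [163, 129, 91]), (206, [163, 129, 91]), (208, [163, 129, 91]), (210, [163, 130, 92]), (212, [146, 113, 78]), (214, [188, 102, 61]), (216, [68, 100, 126]), (218, [72, 99, 124]), (220, [72, 100, 126]), (222, [73, 100, 127]), (224, [73, 101, 128]), (226, [74, 102, 129]), (228, [78, 107, 135]), (23
[... 1705 characters left out ...]
 102, 99, 101, 100, 101, 100, 102, 100, 102, 101, 101, 102, 102, 101, 102, 101, 101, 103, 102, 100, 101, 100, 100, 99, 100, 100, 101, 100, 91, 15, 38, 88, 118, 130, 136, 135, 134, 135, 134, 135]
232 [151, 152, 152, 101, 30, 24, 27, 30, 28, 24, 48, 87, 89, 88, 86, 88, 86, 87, 86, 86, 84, 85, 85, 85, 85, 86, 85, 87, 81, 81, 80, 80, 79, 80, 81, 81, 84, 82, 82, 82, 81, 82, 81, 82, 82, 81, 82, 82, 84, 88, 89, 88, 88, 85, 86, 85, 85, 85, 78, 80, 79, 80, 81, 80, 79, 81, 81, 82, 79, 81, 81, 83, 82, 84, 89, 88, 86, 86, 86, 86, 85, 83, 85, 86, 87, 87, 87, 86, 88, 88, 87, 89, 88, 89, 88, 86, 87, 87, 88, 86, 87, 87, 88, 87, 88, 88, 87, 88, 88, 88, 78, 30, 24, 26, 25, 24, 15, 63, 119, 137, 135, 137, 141]
```

Emit:
apply_moves(deltas=[{"fingers":50,"delta_pos":[-2,-0.3,4],"angular":[0,0,0]},{"fingers":50,"delta_pos":[-4,-0.3,9],"angular":[0,0,0]},{"fingers":50,"delta_pos":[-6,-0.3,13],"angular":[0,0,0]},{"fingers":50,"delta_pos":[-6,-0.3,13],"angular":[0,0,0]},{"fingers":50,"delta_pos":[-6,-0.3,13],"angular":[0,0,0]}])

```text
clock: 15.3
tool_pos: [0.5646, -0.1515, 0.0619]
orientation: [179.8, -10.6, 7.6]
force: [3.2, 2.6, 6.1]
opening: 0.0559
gripper_force: 30.0
```

```bash
python3 st.py
```

```text
[ 0.5646 -0.1515  0.0619] [179.77 -10.59   7.57] [3.2 2.6 6.1] [  3.8  13.1 -29.3  -0.8 -37.   94.3]
tile in seat (mm,deg) [5.5 0.1 3.5] [-0.13 -0.39  0.01]
(0.015, 0.012) ([2.9, 0.0, -12.1], [0.11, -0.39, -0.06])
(0.004, 0.005) ([-2.2, -0.0, -0.1], [0.11, -0.39, -0.06])
(0, 0) ([-2.7, -0.0, 6.3], [0.11, -0.39, -0.06])
f in seat axes [6.8 2.1 1.8]
```

Emit:
apply_moves(deltas=[{"fingers":50,"delta_pos":[0.6,0,0.8],"angular":[0,0,0]},{"fingers":50,"delta_pos":[1.1,0,1.6],"angular":[0,0,0]},{"fingers":50,"delta_pos":[1.7,0,2.5],"angular":[0,0,0]},{"fingers":50,"delta_pos":[1.7,0,2.5],"angular":[0,0,0]}])

```text
clock: 15.7
tool_pos: [0.5653, -0.1515, 0.0611]
orientation: [179.8, -10.5, 7.6]
force: [-9.8, 6.0, 26.0]
opening: 0.0558
gripper_force: 30.0
```

```bash
python3 st.py
```

```text
[ 0.5653 -0.1515  0.0611] [179.76 -10.5    7.59] [-9.8  6.  26. ] [  3.8  13.3 -29.2  -0.7 -37.   94.3]
tile in seat (mm,deg) [5.5 0.  2.6] [-0.12 -0.3   0.03]
(0.015, 0.012) ([2.4, 0.0, -12.9], [0.12, -0.3, -0.05])
(0.004, 0.005) ([-2.7, -0.0, -0.9], [0.12, -0.3, -0.05])
(0, 0) ([-3.2, -0.1, 5.4], [0.12, -0.3, -0.05])
f in seat axes [12.1  7.3 24.7]
```

Emit:
apply_moves(deltas=[{"fingers":50,"delta_pos":[-1,0,-1.4],"angular":[0,0,0]},{"fingers":50,"delta_pos":[-1,0,-1.4],"angular":[0,0,0]},{"fingers":50,"delta_pos":[-1,0,-1.4],"angular":[0,0,0]}])

```text
clock: 16.0
tool_pos: [0.5652, -0.1515, 0.0612]
orientation: [179.8, -10.6, 7.6]
force: [1.5, 1.4, 10.3]
opening: 0.0558
gripper_force: 30.0
```

```bash
python3 st.py
python3 - <<'E'
from h import *
w=ctrl.snapshot('wrist');cv2.imwrite('pics/w13.png',w[:,:,::-1])
print([(y,w[y,248:262].mean(0).astype(int).tolist()) for y in range(206,240,2)])
for n in('side','scene'): cv2.imwrite(f'pics/{n}13.png',ctrl.snapshot(n)[:,:,::-1])
E
```

```text
[ 0.5652 -0.1515  0.0612] [179.76 -10.58   7.57] [ 1.5  1.4 10.3] [  3.8  13.2 -29.3  -0.8 -36.9  94.3]
tile in seat (mm,deg) [5.5 0.  2.7] [-0.13 -0.38  0.01]
(0.015, 0.012) ([2.4, -0.0, -12.8], [0.11, -0.38, -0.06])
(0.004, 0.005) ([-2.7, -0.1, -0.8], [0.11, -0.38, -0.06])
(0, 0) ([-3.2, -0.1, 5.6], [0.11, -0.38, -0.06])
f in seat axes [8.5 1.1 6.1]
[(206, [163, 130, 92]), (208, [164, 130, 92]), (210, [164, 132, 93]), (212, [126, 63, 38]), (214, [85, 97, 117]), (216, [70, 98, 125]), (218, [72, 100, 124]), (220, [72, 100, 125]), (222, [73, 101, 126]), (224, [74, 102, 128]), (226, [76, 105, 133]), (228, [80, 110, 139]), (230, [64, 88, 112]), (232, [65, 91, 114]), (234, [61, 83, 106]), (236, [60, 83, 106]), (238, [60, 84, 107])]
```

Run:
```python
from h import *
T=pose();c=cam('wrist',T);St=np.load('seat.npy')
for x in(.065,.0675,.07,.085): print(x,proj(c,[(St@[x,0,-.006,1])[:3]])[0].round(1),proj(c,[(St@[x,.018,-.006,1])[:3],(St@[x,-.018,-.006,1])[:3]])[:,0].round(1))
w=cv2.imread('pics/w13.png')
g=w[:,248:262].mean((1,2));print('board end rows',[(y,int(g[y])) for y in range(176,198)])
for y in(195,205):
    r=w[y,195:318].mean(1).astype(int);d=np.diff(r);print(y,[(195+i,int(d[i])) for i in np.argsort(-abs(d))[:6]])
```

```text
0.065 [254.7 212.3] [224.2 285.3]
0.0675 [254.7 209.8] [223.8 285.7]
0.07 [254.8 207.3] [223.4 286.1]
0.085 [254.8 190.8] [220.9 288.7]
board end rows [(176, 68), (177, 69), (178, 127), (179, 145), (180, 143), (181, 145), (182, 146), (183, 148), (184, 149), (185, 152), (186, 156), (187, 160), (188, 149), (189, 137), (190, 126), (191, 128), (192, 129), (193, 129), (194, 129), (195, 128), (196, 129), (197, 124)]
195 [(np.int64(221), 58), (np.int64(203), -57), (np.int64(305), 57), (np.int64(287), -27), (np.int64(202), -25), (np.int64(288), -25)]
205 [(np.int64(203), -99), (np.int64(305), 67), (np.int64(286), -53), (np.int64(223), 42), (np.int64(304), 37), (np.int64(222), 24)]
```

The tile's upper end now lies at row 212, where the seat model predicts 212.3, so it is on the ledge and against the rest. Releasing.

Emit:
apply_moves(deltas=[{"fingers":58,"delta_pos":[0,0,0],"angular":[0,0,0]},{"fingers":66,"delta_pos":[0,0,0],"angular":[0,0,0]},{"fingers":76,"delta_pos":[0,0,0],"angular":[0,0,0]},{"fingers":76,"delta_pos":[0,0,0],"angular":[0,0,0]},{"fingers":76,"delta_pos":[0,0,0],"angular":[0,0,0]},{"fingers":76,"delta_pos":[0,0,0],"angular":[0,0,0]}])

```text
clock: 16.75
tool_pos: [0.562, -0.1518, 0.0588]
orientation: [179.8, -10.2, 7.5]
force: [0.5, 0.1, 0.2]
opening: 0.0758
gripper_force: 0.0
```

Run:
```python
from h import *
w=ctrl.snapshot('wrist');cv2.imwrite('pics/w14.png',w[:,:,::-1]);o=ctrl.get_obs();print(o['force'].round(1),o['opening'])
print([(y,w[y,248:262].mean(0).astype(int).tolist()) for y in range(206,236,2)])
r=w[225,185:325].mean(1).astype(int);d=np.diff(r);print([(185+int(i),int(d[i])) for i in np.argsort(-abs(d))[:8]])
```

```text
[ 0.1 -0.5  0.8] 0.07580387062743786
[(206, [165, 133, 94]), (208, [135, 70, 42]), (210, [55, 99, 135]), (212, [71, 98, 124]), (214, [72, 100, 125]), (216, [72, 100, 125]), (218, [73, 101, 126]), (220, [73, 101, 128]), (222, [76, 105, 133]), (224, [80, 111, 139]), (226, [65, 88, 112]), (228, [64, 90, 114]), (230, [64, 90, 113]), (232, [64, 89, 112]), (234, [60, 83, 106])]
[(196, 149), (314, -145), (203, -64), (307, 40), (185, -24), (195, -19), (315, 19), (306, 18)]
```

Emit:
apply_moves(deltas=[{"fingers":76,"delta_pos":[0,0,-10],"angular":[0,0,0]},{"fingers":76,"delta_pos":[0,0,-30],"angular":[0,0,0]},{"fingers":76,"delta_pos":[0,0,-65],"angular":[0,0,0]},{"fingers":76,"delta_pos":[-40,0,-105],"angular":[0,-5,0]},{"fingers":76,"delta_pos":[-80,0,-130],"angular":[0,-10,0]},{"fingers":76,"delta_pos":[-120,0,-140],"angular":[0,-10,0]},{"fingers":76,"delta_pos":[-120,0,-140],"angular":[0,-10,0]},{"fingers":76,"delta_pos":[-120,0,-140],"angular":[0,-10,0]},{"fingers":76,"delta_pos":[-120,0,-140],"angular":[0,-10,0]}])

```text
clock: 17.7
tool_pos: [0.4209, -0.17, 0.1759]
orientation: [179.8, -0.3, 7.5]
force: [0.9, 1.1, -0.2]
opening: 0.0764
gripper_force: 0.0
```

Run:
```python
from h import *
T=pose();c=cam('wrist',T);w=ctrl.snapshot('wrist');cv2.imwrite('pics/w15.png',w[:,:,::-1]);St=np.load('seat.npy')
h=cv2.cvtColor(w,cv2.COLOR_RGB2HSV)
P=proj(c,(St@np.array([[x,y,.006,1] for x in(.065,-.0035,-.0222,-.065) for y in(.028,-.028)]).T)[:3].T).round(1);print('pred corners',P.tolist())
for nm,lo,hi in(('blue',(98,80,30),(120,255,255)),('org',(3,150,90),(13,255,255))):
    m=cv2.inRange(h,lo,hi);m[213:]=0;n,l,st,ce=cv2.connectedComponentsWithStats(m)
    for k in range(1,n):
        if st[k,4]>150: print(nm,st[k].tolist(),ce[k].round(1)); 
    k=1+np.argmax(st[1:,4]);mm=l==k;ys=np.nonzero(mm.any(1))[0]
    for y in(ys[0]+2,ys[-1]-2): x=np.nonzero(mm[y])[0];print('  row',y,x[0],x[-1])
# disturbance check of bystanders: compare start/end external pictures
for n in('side','scene'):
    a=cv2.imread(f'pics/{n}0.png').astype(int);b=ctrl.snapshot(n)[:,:,::-1];cv2.imwrite(f'pics/{n}15.png',b)
    d=(abs(a-b.astype(int)).sum(2)>90).astype(np.uint8);nn,l,st,ce=cv2.connectedComponentsWithStats(cv2.morphologyEx(d,cv2.MORPH_OPEN,np.ones((2,2))))
    print(n,[st[k].tolist() for k in range(1,nn) if st[k,4]>25])
```

```text
pred corners [[222.3, 28.2], [287.7, 28.2], [228.8, 91.7], [281.1, 91.7], [230.1, 104.9], [279.7, 104.9], [232.8, 130.6], [277.0, 130.5]]
blue [223, 17, 66, 73, 4322] [255.2  52. ]
  row 19 223 287
  row 87 229 281
org [215, 6, 80, 138, 3743] [253.8  88.4]
  row 8 215 294
  row 141 219 290
side [[0, 0, 108, 180, 10949], [109, 0, 35, 44, 858], [153, 0, 84, 159, 6680], [122, 40, 8, 8, 40], [241, 120, 18, 10, 133], [193, 122, 10, 12, 83], [228, 122, 11, 12, 74], [172, 135, 64, 42, 814], [104, 165, 31, 15, 334], [174, 171, 98, 64, 2488], [43, 173, 38, 13, 181], [263, 175, 99, 74, 3579], [312, 174, 9, 6, 36], [160, 196, 4, 10, 31], [52, 210, 26, 17, 230], [98, 217, 34, 10, 277]]
scene [[42, 0, 199, 81, 7181], [19, 25, 16, 11, 110], [0, 47, 90, 145, 5543], [0, 69, 76, 187, 4858], [200, 81, 59, 104, 2628], [17, 115, 10, 31, 88], [28, 152, 15, 40, 103], [98, 155, 122, 62, 2781], [196, 162, 15, 8, 80], [188, 166, 10, 11, 59], [248, 181, 89, 56, 2085], [180, 205, 87, 40, 1461], [96, 218, 32, 24, 243], [168, 238, 8, 7, 37], [130, 261, 32, 15, 230], [80, 275, 12, 8, 53], [80, 282, 28, 7, 99]]
```

```bash
python3 -c "
from plant import ctrl
print(ctrl.close_job())"
```

```text
the job is handed in; nothing more can be done
None
```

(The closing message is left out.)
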